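# Scoop the wooden beads into the bowl

## Task

Using the scoop that stands in the metal tray, scoop up the three wooden beads and carry them in it to the wide, low white bowl, and tip all three in, keeping the gripper's fingers off the beads and leaving the bowl upright where it stands. Then stand the empty scoop upright again, in the tray or on the table, and let go.

Things in the scene. Friction and masses are not known exactly. Their poses are not given: they have to be found in the camera images.
- scoop: 200 g scoop, standing in the tray's far end. In mm; origin mid underside; -x: open mouth, z up. Steel pan 90 long, 106 wide (inside 100), sides 36 high from x=-15 back, back 46. Floor: 2 high lip at x=-45, crest 5 at x=-34, falls to 2 at the back, so beads past the crest stay in when level; tipped mouth down 40 deg they roll out. Wooden grip 24x24, centre x=35, 75 to 140 up; pinch it from above at 108.
- tray: shallow open aluminium tray, fixed, 250 x 134 mm outside, walls upright and 32 mm high all round, floor 4 mm thick and flat. Origin on its underside, x lengthwise, away from the robot; inside it reaches from x=-110 (near wall) to 130 mm (far wall) and y=-62 to 62. Pushed along to the near wall, the scoop's lip slides under the beads; tilt the mouth up some 15 deg and they roll in.
- bowl: wide low white ceramic bowl, round, rim 160 mm across outside, 60 mm high, wall 4 mm, 450 g, loose on the table left or right of the tray (the tall narrow white pot, 110 mm high, on the other side is not wanted). Origin: centre of its underside, z up.
- bead1: wooden bead, one of three alike: a 30 mm ball of plain pale wood, varnished and slippery, 11 g, with a dark drilled hole (look only), that rolls freely; it lies on the tray's floor in front of the scoop's mouth. Origin: the centre of the ball.
- bead2: wooden bead, one of three alike: a 30 mm ball of plain pale wood, varnished and slippery, 11 g, with a dark drilled hole (look only), that rolls freely; it lies on the tray's floor in front of the scoop's mouth. Origin: the centre of the ball.
- bead3: wooden bead, one of three alike: a 30 mm ball of plain pale wood, varnished and slippery, 11 g, with a dark drilled hole (look only), that rolls freely; it lies on the tray's floor in front of the scoop's mouth. Origin: the centre of the ball.
Things that resemble listed ones, but are neither listed nor needed, are in the scene too. What is shaped like the scoop but yellow is not meant.

How it is judged:
By the outcome, as a careful person would: the job done as asked, in the order asked, and still so for the second after the job is handed in, with the robot touching nothing.
It also fails if it takes over 59 s, if anything falls off the work surface, if the arm or the gripper's body presses on something with over 40 N, if the wrist force passes 120 N, or if a joint passes its speed limit or range.

## Robot

A 7-joint arm with a two-finger parallel gripper is mounted at the origin on the work surface. World frame = base frame: x ahead of the robot, y to its left, z up, the work surface at z = 0. Lengths are in m, angles in rad, forces in N, time in s.
With the tool pointing down it reaches from about 0.425 to 0.925 m from the base axis. Payload 6.8 kg.
Tool frame: the origin (TCP) lies midway between the tips of the shut fingers; the grasp point (between the pads) lies 19 mm behind it; y points along the fingers, z is the direction in which the jaws open and shut, and the axes are right-handed (so a half turn about y gives the same grasp; the last joint's range is limited). The gripper opens to 85 mm and grips with 20 to 120 N. Pads are 22 mm wide; open, the fingers measure 114 mm over their backs; the gripper's body (76 mm by 85 mm) begins 54 mm behind the grasp point. The pads swing forward as they close: fully open they stand 13 mm farther back than shut.
Start: joints at [1.212, 0.477, 0.022, 1.555, -0.011, 1.109, -0.083], TCP at [0.168, -0.654, 0.231] pointing down, gripper open.
Joint ranges: [-2.96, 2.96], [-0.34, 2.1], [-1.41, 1.46], [0.24, 2.44], [-1.37, 4.51], [0.17, 1.92], [-2.96, 2.96]. Speed limits (rad/s): [2.39, 2.39, 3.14, 3.14, 3.14, 3.14, 3.14].

## Interface

Orientations are given as a unit quaternion [w, x, y, z].
In Python, from station import bot gives the robot as it stands. The module is installed in compiled form; this text tells all that it offers.
- The arm moves only by the shell command python3 -m crank 'ROWS' [FORCE]. ROWS is JSON, a list of rows, each an object with "linear": the shift along the tool's x, y, z in m, a list of three; "dr": the turn, a rotation vector about the tool's x, y, z in degrees, a list of three; "hand": the gripper command: -1 is shut, 1 is fully open, values between are in proportion. A call has 1 to 10 rows; each row is the pose to reach, as a shift and turn from the pose commanded when the call began, along the tool's axes at that moment; what a row does not reach only later rows make up. A row lasts 1/12 s, in which the tool goes at most 41.7 mm and 7.16 degrees, less where a joint would pass 70% of its speed; a pose out of reach is approached as far as the arm can. A call with a gripper value outside its range is refused whole. The fingers move at their own pace and stop on an object; FORCE is the grip in N (left out, the last holds). Time passes only in rows, so rows that repeat a pose let the fingers close. It gives the time, the measured TCP pose, the force and the opening at its end, in the units of the state.
- bot.get_obs(): the state, without advancing time (a new reading comes with each control period).
- bot.read_camera(name): name is "scene" or "side" or "wrist"; returns the picture (400x640x3 uint8, blue, green, red); there is no depth.
- bot.camera_params(name): a dict with "K" (3x3 intrinsics, pixels), "R" (3x3) and "t" (3): a world point X has camera coordinates R X + t; the wrist camera has in their place "hand_eye" (4x4, takes a point from camera to tool coordinates, whose origin is the TCP and whose axes are the tool frame's). Camera axes: x right, y down, z forward; pixel columns grow to the right and rows downward; lengths in m; the calibration is good to about 2 mm. The wrist camera is an equidistant fisheye: a pixel r from the principal point sees the ray r / f radians off the axis. A picture is of the moment at which its call begins: read the wrist's pose just before it. camera_params takes no time and is no camera call.
- bot.hand_in(): hands the job in, once; it reports no verdict.
Trained networks look in the newest picture that a camera, given by its name, has taken for a name from the list of things; names that differ only in an ending like _2 or _b are one class to them, and where a whole thing is asked for, a point or a joint stands for the part that bears it (a point fixed in the world has none). Each returns a list of dicts, best first, with "score" (0 to 1); they miss things now and then, are a little off and sometimes report something else, mostly with a low value. They report only what shows in the picture. A call takes as long as a camera call. They do not tell look-alikes from the thing itself.
- bot.search_frame(camera, target): "extent" ([left, top, right, bottom] in pixels, round what is visible of it).
- bot.cut_out(camera, target): "pixels" (400x640 bool, what is visible of it) and "extent" ([left, top, right, bottom] in pixels, round what is visible of it).
- bot.place_of(camera, target): "xy" ([column, row] in pixels: a listed point, or the origin of a listed thing).
The state is a dict: "t": time; "q": joint angles; "joint_vel": joint speeds; "joint_torque": joint torques, N m; "eef_pos": TCP position; "tool_rot": TCP orientation; "contact_force": force on the tool from outside, world axes, zero at the start; "torque": the same for the moment, N m; "gripper_width": opening from 0.0 (shut) to 1.0 (fully open).
Only numpy, scipy, OpenCV 4.12 (cv2) and the standard library are available. Lean on these libraries where they do the work, as an engineer would, in place of code of your own. Each camera call takes 0.05 s, during which the arm holds its last target. There are 200 camera calls.

## Working session

There is one attempt and no reset: what is moved stays moved. The work goes in short steps, Python scripts to look and compute and a shell command to move; the robot and the scene stay as the last step left them, time stands still between calls to the robot, and variables do not carry over. Pictures are saved under pics/ and viewed, about 8 in all and at most 12, crops included, and the job is handed in when it is done.

```bash
mkdir -p pics; python3 - <<'E'
from station import bot
import cv2,numpy as np
o=bot.get_obs(); print({k:np.round(v,3) for k,v in o.items()})
for c in ["scene","side"]:
    im=bot.read_camera(c); cv2.imwrite(f"pics/{c}0.png",im)
    p=bot.camera_params(c); print(c,np.round(p["K"],1).tolist(),np.round(p["R"],3).tolist(),np.round(p["t"],3).tolist(), np.round(-p["R"].T@p["t"],3))
    for n in ["scoop","tray","bowl","bead1"]:
        print(n,[(np.round(d["xy"],1).tolist(),round(float(d["score"]),2)) for d in bot.place_of(c,n)][:4])
print(bot.camera_params("wrist"))
E
```

```text
{'t': np.float64(0.0), 'q': array([ 1.212,  0.478,  0.022,  1.556, -0.011,  1.109, -0.083]), 'joint_vel': array([-0.001,  0.   , -0.001,  0.001, -0.002,  0.002,  0.001]), 'joint_torque': array([-1.0000e-03, -5.9645e+01,  1.6070e+00, -2.8120e+01,  1.2000e-02,
        9.0000e-03,  0.0000e+00]), 'eef_pos': array([ 0.167, -0.653,  0.23 ]), 'tool_rot': array([ 0.088, -0.089,  0.702, -0.701]), 'contact_force': array([ 0.52 , -0.799,  0.691]), 'torque': array([-0.029, -0.006, -0.007]), 'gripper_width': np.float64(1.0)}
scene [[386.6, 0.0, 314.3], [0.0, 386.6, 198.3], [0.0, 0.0, 1.0]] [[0.188, 0.982, -0.012], [0.806, -0.161, -0.569], [-0.561, 0.097, -0.822]] [-0.116, -0.427, 1.094] [ 0.979 -0.061  0.655]
scoop [([319.1, 239.9], 0.68), ([220.4, 224.7], 0.67)]
tray [([319.5, 212.6], 0.58)]
bowl [([461.9, 177.7], 0.79)]
bead1 [([325.4, 191.8], 0.71), ([323.6, 203.2], 0.69), ([330.9, 175.0], 0.45)]
side [[378.2, 0.0, 321.9], [0.0, 378.2, 200.2], [0.0, 0.0, 1.0]] [[0.975, -0.221, -0.018], [-0.183, -0.759, -0.625], [0.125, 0.613, -0.78]] [-0.546, 0.135, 0.72] [ 0.467 -0.46   0.637]
scoop [([358.5, 205.6], 0.98), ([292.9, 117.6], 0.65), ([340.2, 295.2], 0.58)]
tray [([318.6, 207.2], 0.83)]
bowl [([289.1, 117.7], 0.55)]
bead1 [([284.0, 190.5], 0.51), ([323.9, 200.3], 0.51), ([304.0, 196.4], 0.44)]
{'K': array([[309.70691629,   0.        , 314.84734787],
       [  0.        , 309.70691629, 201.38311867],
       [  0.        ,   0.        ,   1.        ]]), 'hand_eye': array([[ 8.08003847e-04,  9.65851010e-01,  2.59096843e-01,
        -6.59106508e-02],
       [ 5.76736142e-04, -2.59097334e-01,  9.65851044e-01,
        -1.42244234e-01],
       [ 9.99999507e-01, -6.30980845e-04, -7.66392828e-04,
        -5.13347371e-04],
       [ 0.00000000e+00,  0.00000000e+00,  0.00000000e+00,
         1.00000000e+00]])}
```

View pics/scene0.png

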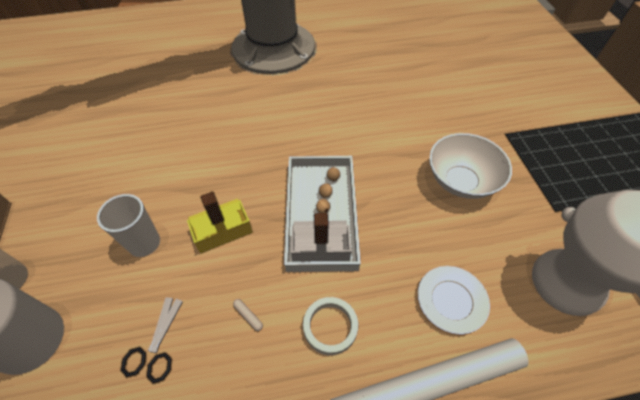

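View pics/side0.png

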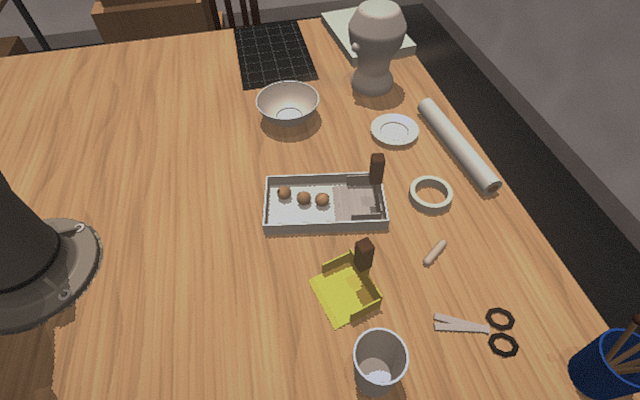

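```bash
cat > h.py <<'E'
from station import bot
import cv2,numpy as np
from scipy.optimize import minimize
from scipy.spatial.transform import Rotation as Ro
P={c:bot.camera_params(c) for c in ["scene","side"]}
def proj(c,X):
    p=P[c]; Y=np.atleast_2d(X)@p["R"].T+p["t"]; u=Y@p["K"].T; return u[:,:2]/u[:,2:]
def plane(c,uv,z):
    p=P[c]; d=p["R"].T@np.linalg.solve(p["K"],[uv[0],uv[1],1]); o=-p["R"].T@p["t"]; return o+d*(z-o[2])/d[2]
def hullmask(uv):
    S=4; m=np.zeros((400*S//4*4//4,640),np.uint8); cv2.fillConvexPoly(m,cv2.convexHull(np.round((uv)*16).astype(np.int32)),1,shift=4); return m
def fit(masks,pts,x0,sc=(.01,.01,.1)):
    """masks {cam:bool}, pts local Nx3; fit x,y,yaw by IoU of hulls"""
    H={c:hullmask(np.argwhere(m)[:,::-1].astype(float)) for c,m in masks.items()}
    def cost(v):
        c,s=np.cos(v[2]),np.sin(v[2]); X=pts@np.array([[c,s,0],[-s,c,0],[0,0,1]])+[v[0],v[1],0]
        return sum(1-(h&g).sum()/max(1,(h|g).sum()) for cc,h in H.items() for g in [hullmask(proj(cc,X))])
    x0=np.array(x0,float); sim=np.vstack([x0]+[x0+np.eye(3)[i]*sc[i] for i in range(3)])
    for _ in range(2):
        r=minimize(cost,sim[0],method="Nelder-Mead",options=dict(initial_simplex=sim,xatol=1e-4,fatol=1e-5,maxiter=300)); sim=np.vstack([r.x]+[r.x+np.eye(3)[i]*sc[i]/3 for i in range(3)])
    return r.x,r.fun
def box(x0,x1,y0,y1,z0,z1): return np.array([[x,y,z] for x in(x0,x1) for y in(y0,y1) for z in(z0,z1)])
def ring(r,z): a=np.linspace(0,2*np.pi,48,endpoint=False); return np.c_[r*np.cos(a),r*np.sin(a),0*a+z]
E
python3 - <<'E'
from h import *
M={}
for c in P:
    bot.read_camera(c)
    for n in ["tray","bowl","scoop","bead1"]:
        r=bot.cut_out(c,n); M[c,n]=r
        print(c,n,[(np.round(d["extent"]).tolist(),round(float(d["score"]),2),int(d["pixels"].sum())) for d in r][:5])
def one(n,i=None): return {c:max(M[c,n],key=lambda d:d["score"])["pixels"] for c in P if M[c,n]}
t=one("tray"); print("tray",fit(t,box(-.115,.135,-.067,.067,0,.032),[.63,0,0]))
for c in P: print(c,fit({c:t[c]},box(-.115,.135,-.067,.067,0,.032),[.63,0,0]))
print("bowl",fit(one("bowl"),np.vstack([ring(.08,.06),ring(.045,0)]),[.55,.25,0]))
for c in P:
    for d in M[c,"bead1"]:
        ys,xs=np.nonzero(d["pixels"]); print("bead",c,np.round(plane(c,(xs.mean(),ys.mean()),.019),4),d["score"])
    for d in M[c,"scoop"]:
        e=d["extent"]; print("scoop grip guess",c,np.round(plane(c,((e[0]+e[2])/2,e[1]),.144),3))
E
```

```text
scene tray [([286.0, 156.0, 362.0, 274.0], 0.83, 5206)]
scene bowl [([431.0, 136.0, 510.0, 198.0], 0.88, 4090)]
scene scoop [([290.0, 214.0, 352.0, 263.0], 0.88, 2493), ([190.0, 190.0, 250.0, 254.0], 0.68, 2457)]
scene bead1 [([326.0, 166.0, 341.0, 182.0], 0.63, 181), ([319.0, 184.0, 333.0, 195.0], 0.56, 163), ([291.0, 214.0, 351.0, 263.0], 0.52, 2493)]
side tray [([261.0, 173.0, 386.0, 235.0], 0.82, 4389)]
side bowl [([256.0, 79.0, 319.0, 128.0], 0.74, 2293)]
side scoop [([334.0, 153.0, 384.0, 220.0], 0.97, 2340), ([306.0, 237.0, 382.0, 330.0], 0.96, 3946)]
side bead1 [([298.0, 189.0, 312.0, 204.0], 0.71, 132), ([278.0, 185.0, 290.0, 199.0], 0.68, 154), ([317.0, 196.0, 330.0, 208.0], 0.66, 175), ([260.0, 172.0, 391.0, 237.0], 0.23, 4999)]
tray (array([ 0.56204701,  0.02420923, -0.1865681 ]), np.float64(0.060337211559105985))
scene (array([ 0.56207013,  0.02412841, -0.18666436]), np.float64(0.009702922855773788))
side (array([ 0.56015021,  0.02465683, -0.18373229]), np.float64(0.04266738226217626))
bowl (array([ 0.54697872,  0.32866545, -0.74221574]), np.float64(0.10547860027722289))
bead scene [0.4927 0.0636 0.019 ] 0.63
bead scene [0.5299 0.0381 0.019 ] 0.56
bead scene [0.641  0.0077 0.019 ] 0.52
scoop grip guess scene [0.662 0.004 0.144]
scoop grip guess scene [ 0.584 -0.149  0.144]
bead side [0.5284 0.0402 0.019 ] 0.71
bead side [0.4906 0.0653 0.019 ] 0.68
bead side [0.5662 0.027  0.019 ] 0.66
bead side [0.5442 0.0133 0.019 ] 0.23
scoop grip guess side [0.637 0.02  0.144]
scoop grip guess side [ 0.563 -0.152  0.144]
```

```bash
python3 - <<'E'
from h import *
G=box(.023,.047,-.012,.012,.079,.144)
ms={}
for c in P:
    im=bot.read_camera(c); m=max(bot.cut_out(c,"scoop"),key=lambda d:d["score"])["pixels"]
    print(c)
    hsv=cv2.cvtColor(im,cv2.COLOR_BGR2HSV); d=(m&(hsv[...,2]<95)).astype(np.uint8)
    n,l,s,ce=cv2.connectedComponentsWithStats(d); k=1+s[1:,4].argmax(); ms[c]=l==k; print(s[k],ce[k])
r=fit(ms,G,[.64,.009,-.187],(.01,.01,.15)); print("grip both",r)
for c in ms: print(c,fit({c:ms[c]},G,[.64,.009,-.187],(.01,.01,.15)))
for fy in (-.187,):
    x=r[0]; T=np.array([.562,.0243]); 
    g=x[:2]+.035*np.array([np.cos(x[2]),np.sin(x[2])]); print("grip centre",g)
    c,s=np.cos(-.187),np.sin(-.187); print("in tray",np.array([[c,s],[-s,c]])@(g-T))
o=bot.get_obs(); q=o["tool_rot"]; R=Ro.from_quat(np.r_[q[1:],q[0]]).as_matrix(); print(R.round(3))
E
```

```text
scene
[196 193  55  58 923] [218.41711809 223.81690141]
side
[347 154  38  59 616] [371.77272727 178.18668831]
grip both (array([ 0.61624215, -0.04894961,  0.40478137]), np.float64(1.5713310580204778))
scene (array([ 0.64 ,  0.009, -0.187]), np.float64(1.0))
side (array([ 0.61624215, -0.04894961,  0.40478137]), np.float64(0.5713310580204778))
grip centre [ 0.64841375 -0.03516599]
in tray [ 0.09596269 -0.04236392]
[[-0.969  0.     0.248]
 [-0.248 -0.    -0.969]
 [-0.    -1.     0.   ]]
```

```bash
python3 - <<'E'
from h import *
G=box(.023,.047,-.012,.012,.079,.144)
ms={}
roi={"scene":(295,205,350,248),"side":(355,145,392,192)}
for c in P:
    im=bot.read_camera(c); v=im.max(2).astype(int); a,b,e,f=roi[c]
    d=np.zeros(v.shape,np.uint8); d[b:f,a:e]=v[b:f,a:e]<85
    d=cv2.morphologyEx(d,cv2.MORPH_OPEN,np.ones((3,3),np.uint8))
    n,l,s,ce=cv2.connectedComponentsWithStats(d); k=1+s[1:,4].argmax(); ms[c]=l==k; print(c,s[k],ce[k])
    cv2.imwrite(f"pics/g_{c}.png",cv2.resize(np.hstack([im[b:f,a:e],cv2.merge([255*ms[c][b:f,a:e].astype(np.uint8)]*3)]),None,fx=5,fy=5,interpolation=0))
T=np.array([.562,.0243]); c,s=np.cos(-.187),np.sin(-.187)
for mm in (ms,{"scene":ms["scene"]},{"side":ms["side"]}):
    x,f=fit(mm,G,[.64,.009,-.187],(.01,.01,.15)); g=x[:2]+.035*np.array([np.cos(x[2]),np.sin(x[2])])
    print(x.round(4),round(f,3),"grip",g.round(4),"in tray",(np.array([[c,s],[-s,c]])@(g-T)).round(4))
E
```

```text
scene [315 212  13  36 352] [321.25568182 231.92613636]
side [369 162  16  23 305] [376.02295082 172.67213115]
[ 0.6351  0.0092 -0.2346] 0.712 grip [0.6692 0.0011] in tray [ 0.1096 -0.0029]
[ 0.6395  0.0111 -0.2144] 0.295 grip [0.6737 0.0036] in tray [0.1136 0.0005]
[ 0.6367  0.016  -0.4696] 0.343 grip [6.679e-01 2.000e-04] in tray [ 0.1086 -0.004 ]
```

```bash
python3 -m crank '[{"linear":[-0.12,0,-0.09],"dr":[0,-20,0],"hand":1},{"linear":[-0.22,0,-0.17],"dr":[0,-40,0],"hand":1},{"linear":[-0.325,0,-0.255],"dr":[0,-65,0],"hand":1},{"linear":[-0.325,0,-0.255],"dr":[0,-65,0],"hand":1},{"linear":[-0.325,0,-0.255],"dr":[0,-65,0],"hand":1},{"linear":[-0.325,0,-0.255],"dr":[0,-65,0],"hand":1},{"linear":[-0.325,0,-0.255],"dr":[0,-65,0],"hand":1},{"linear":[-0.325,0,-0.255],"dr":[0,-65,0],"hand":1},{"linear":[-0.325,0,-0.255],"dr":[0,-65,0],"hand":1},{"linear":[-0.325,0,-0.255],"dr":[0,-65,0],"hand":1}]'
cat > go.py <<'E'
# usage: go.py x y z yaw(of tool z, deg) [pitch deg: mouth-up positive]: prints shift/turn in tool axes
from h import *; import sys
def R_of(yaw,pitch=0):
    z0=np.array([1,0,0.]);y0=np.array([0,0,-1.]);x0=np.cross(y0,z0)
    # mouth (-x) up = positive turn about the scoop's y
    return Ro.from_euler("z",yaw,degrees=True)*Ro.from_euler("y",pitch,degrees=True)*Ro.from_matrix(np.c_[x0,y0,z0])
def cur():
    o=bot.get_obs(); q=o["tool_rot"]; return np.array(o["eef_pos"]),Ro.from_quat(np.r_[q[1:],q[0]]),o
if __name__=="__main__":
    a=[float(v) for v in sys.argv[1:]]; p,R,o=cur()
    print("now",p.round(4),"axes",R.as_matrix().round(3).tolist(),"q",np.round(o["q"],2),"w",round(float(o["gripper_width"]),3),"F",np.round(o["contact_force"],1),"t",round(float(o["t"]),2))
    if a:
        Rt=R_of(*a[3:]); print("linear",R.inv().apply(np.array(a[:3])-p).round(4),"dr",np.degrees((R.inv()*Rt).as_rotvec()).round(2))
E
python3 go.py 0.66 0.002 0.23 -11
```

```text
t: 2.13
eef_pos: [0.4203, -0.324, 0.2317]
tool_rot: [-0.454, 0.453, -0.542, 0.543]
contact_force: [-0.6, -0.4, -0.8]
gripper_width: 0.999
now [ 0.4203 -0.324   0.2317] axes [[-0.177, 0.001, 0.984], [-0.984, -0.0, -0.177], [0.0, -1.0, 0.001]] q [ 0.85  0.26 -0.37  1.88  0.11  1.02  0.26] w 0.999 F [-0.6 -0.4 -0.8] t 2.13
linear [-0.3634  0.0018  0.178 ] dr [-0.05  0.78  0.01]
```

```bash
python3 -m crank '[{"linear":[-0.36,0,0.175],"dr":[0,0,0],"hand":1},{"linear":[-0.36,0,0.175],"dr":[0,0,0],"hand":1},{"linear":[-0.36,0,0.175],"dr":[0,0,0],"hand":1},{"linear":[-0.36,0,0.175],"dr":[0,0,0],"hand":1},{"linear":[-0.36,0,0.175],"dr":[0,0,0],"hand":1},{"linear":[-0.36,0,0.175],"dr":[0,0,0],"hand":1},{"linear":[-0.36,0,0.175],"dr":[0,0,0],"hand":1},{"linear":[-0.36,0,0.175],"dr":[0,0,0],"hand":1},{"linear":[-0.36,0,0.175],"dr":[0,0,0],"hand":1},{"linear":[-0.36,0,0.175],"dr":[0,0,0],"hand":1}]' 
python3 - <<'E'
from go import *
p,R,o=cur(); im=bot.read_camera("wrist"); w=bot.camera_params("wrist"); He=w["hand_eye"]; K=w["K"]
print(p.round(4),R.as_matrix().round(3).tolist(),o["q"].round(2))
def wproj(X):
    Y=(R.inv().apply(np.atleast_2d(X)-p)-He[:3,3])@He[:3,:3]; th=np.arctan2(np.hypot(Y[:,0],Y[:,1]),Y[:,2]); f=np.arctan2(Y[:,1],Y[:,0])
    return np.c_[K[0,2]+K[0,0]*th*np.cos(f),K[1,2]+K[0,0]*th*np.sin(f)]
def draw(pts,o2,yaw,col):
    c,s=np.cos(yaw),np.sin(yaw); X=pts@np.array([[c,s,0],[-s,c,0],[0,0,1]])+[o2[0],o2[1],0]
    for u in wproj(X): cv2.circle(im,(int(round(u[0])),int(round(u[1]))),2,col,-1)
draw(box(-.115,.135,-.067,.067,.032,.032),(.562,.0243),-.187,(0,0,255))
draw(box(.023,.047,-.012,.012,.079,.144),(.638,.0085),-.187,(0,255,0))
draw(box(-.045,.045,-.053,.053,.004,.04),(.638,.0085),-.187,(255,0,0))
cv2.imwrite("pics/w1.png",im)
E
```

```text
t: 2.97
eef_pos: [0.6593, 0.0005, 0.2314]
tool_rot: [0.453, -0.452, 0.544, -0.543]
contact_force: [1.3, 1.0, 0.5]
gripper_width: 0.997
[6.593e-01 5.000e-04 2.314e-01] [[-0.181, 0.001, 0.984], [-0.984, 0.002, -0.181], [-0.003, -1.0, 0.001]] [ 0.25  0.49 -0.48  1.57  0.24  1.14 -0.47]
```

View pics/w1.png

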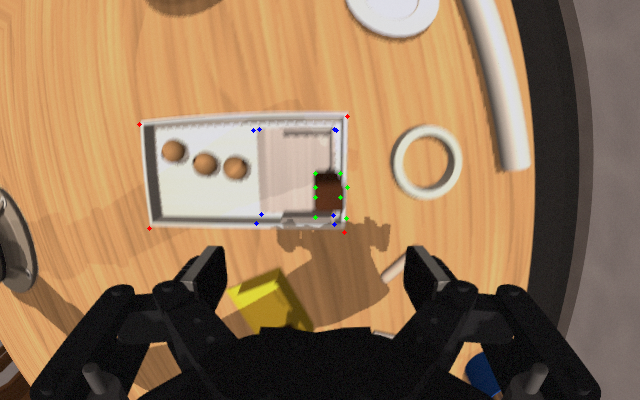

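```bash
python3 -m crank '[{"linear":[-0.004,0.03,0.012],"dr":[0,0,0],"hand":1},{"linear":[-0.004,0.07,0.012],"dr":[0,0,0],"hand":1},{"linear":[-0.004,0.105,0.012],"dr":[0,0,0],"hand":1},{"linear":[-0.004,0.13,0.012],"dr":[0,0,0],"hand":1},{"linear":[-0.004,0.141,0.012],"dr":[0,0,0],"hand":1},{"linear":[-0.004,0.141,0.012],"dr":[0,0,0],"hand":1},{"linear":[-0.004,0.141,0.012],"dr":[0,0,0],"hand":1}]' 
python3 -m crank '[{"linear":[0,0,0],"dr":[0,0,0],"hand":-0.2},{"linear":[0,0,0],"dr":[0,0,0],"hand":-0.2},{"linear":[0,0,0],"dr":[0,0,0],"hand":-0.5},{"linear":[0,0,0],"dr":[0,0,0],"hand":-0.5},{"linear":[0,0,0],"dr":[0,0,0],"hand":-1},{"linear":[0,0,0],"dr":[0,0,0],"hand":-1},{"linear":[0,0,0],"dr":[0,0,0],"hand":-1},{"linear":[0,0,0],"dr":[0,0,0],"hand":-1},{"linear":[0,0,0],"dr":[0,0,0],"hand":-1},{"linear":[0,0,0],"dr":[0,0,0],"hand":-1}]' 60
python3 go.py
```

```text
t: 3.6
eef_pos: [0.6705, -0.0031, 0.091]
tool_rot: [-0.452, 0.451, -0.544, 0.544]
contact_force: [1.1, 0.2, 0.6]
gripper_width: 0.998
t: 4.43
eef_pos: [0.6701, -0.0029, 0.0912]
tool_rot: [-0.452, 0.451, -0.544, 0.544]
contact_force: [-2.0, -0.4, 6.8]
gripper_width: 0.272
now [ 0.6701 -0.0029  0.0912] axes [[-0.185, 0.0, 0.983], [-0.983, -0.0, -0.185], [0.0, -1.0, 0.0]] q [ 0.21  0.65 -0.43  1.65  0.33  0.91 -0.53] w 0.272 F [-2.  -0.4  6.8] t 4.43
```

```bash
python3 -m crank '[{"linear":[0,0,-0.006],"dr":[0,0,0],"hand":-1},{"linear":[0,0,-0.016],"dr":[0,0,0],"hand":-1},{"linear":[0,0,-0.026],"dr":[0,0,0],"hand":-1},{"linear":[0,0,-0.036],"dr":[0,0,0],"hand":-1},{"linear":[0,0,-0.046],"dr":[0,0,0],"hand":-1},{"linear":[0,0,-0.056],"dr":[0,0,0],"hand":-1},{"linear":[0,0,-0.066],"dr":[0,0,0],"hand":-1},{"linear":[0,0,-0.076],"dr":[0,0,0],"hand":-1},{"linear":[0,0,-0.086],"dr":[0,0,0],"hand":-1},{"linear":[0,0,-0.096],"dr":[0,0,0],"hand":-1}]' 
python3 -m crank '[{"linear":[0,0,-0.008],"dr":[0,0,0],"hand":-1},{"linear":[0,0,-0.014],"dr":[0,0,0],"hand":-1},{"linear":[0,0,-0.02],"dr":[0,0,0],"hand":-1},{"linear":[0,0,-0.025],"dr":[0,0,0],"hand":-1},{"linear":[0,0,-0.03],"dr":[0,0,0],"hand":-1},{"linear":[0,0,-0.034],"dr":[0,0,0],"hand":-1},{"linear":[0,0,-0.037],"dr":[0,0,0],"hand":-1},{"linear":[0,0,-0.037],"dr":[0,0,0],"hand":-1}]' 
python3 - <<'E'
from go import *
p,R,o=cur(); print(p.round(4),R.as_matrix().round(3)[:,2],o["q"].round(2))
im=bot.read_camera("scene"); sd=bot.read_camera("side"); wr=bot.read_camera("wrist")
cv2.imwrite("pics/push.png",np.hstack([cv2.resize(im[130:290,260:390],None,fx=3,fy=3)[:480],cv2.resize(sd[140:300,240:400],None,fx=2.5,fy=3)]))
cv2.imwrite("pics/pushw.png",wr)
E
```

```text
t: 5.27
eef_pos: [0.576, 0.0149, 0.0911]
tool_rot: [-0.452, 0.451, -0.544, 0.545]
contact_force: [3.8, -0.2, 6.2]
gripper_width: 0.272
t: 5.93
eef_pos: [0.5396, 0.0218, 0.0911]
tool_rot: [-0.452, 0.451, -0.544, 0.545]
contact_force: [3.3, 0.2, 6.5]
gripper_width: 0.273
[0.5396 0.0218 0.0911] [ 0.983 -0.184  0.002] [ 0.22  0.48 -0.47  1.97  0.31  0.76 -0.62]
```

View pics/push.png

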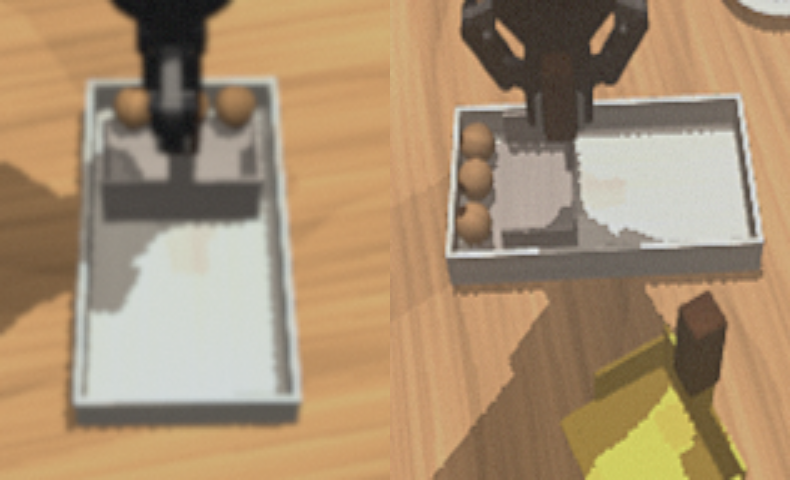

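```bash
python3 -m crank '[{"linear":[0,0,-0.002],"dr":[0,0,0],"hand":-1},{"linear":[0,0,-0.004],"dr":[0,0,0],"hand":-1},{"linear":[0,0,-0.006],"dr":[0,0,0],"hand":-1},{"linear":[0,0,-0.006],"dr":[0,0,0],"hand":-1}]' ;  python3 -m crank '[{"linear":[0,0,-0.002],"dr":[0,0,0],"hand":-1},{"linear":[0,0,-0.003],"dr":[0,0,0],"hand":-1},{"linear":[0,0,-0.003],"dr":[0,0,0],"hand":-1}]'; python3 -m crank '[{"linear":[0,0,-0.001],"dr":[0,0,0],"hand":-1},{"linear":[0,0,-0.002],"dr":[0,0,0],"hand":-1},{"linear":[0,0,-0.002],"dr":[0,0,0],"hand":-1}]'
```

```text
t: 6.42
eef_pos: [0.534, 0.0228, 0.0911]
tool_rot: [-0.452, 0.451, -0.544, 0.545]
contact_force: [4.1, -0.9, 7.4]
gripper_width: 0.275
t: 6.67
eef_pos: [0.5313, 0.0233, 0.091]
tool_rot: [-0.452, 0.451, -0.544, 0.545]
contact_force: [4.2, -0.6, 5.6]
gripper_width: 0.274
t: 6.92
eef_pos: [0.5307, 0.0231, 0.0912]
tool_rot: [-0.453, 0.45, -0.543, 0.546]
contact_force: [9.4, -2.2, 1.0]
gripper_width: 0.275
```

```bash
python3 -m crank '[{"linear":[0,-0.001,0.0045],"dr":[-2.5,0,0],"hand":-1},{"linear":[0,-0.0015,0.008],"dr":[-5,0,0],"hand":-1},{"linear":[0,-0.0015,0.012],"dr":[-7.5,0,0],"hand":-1},{"linear":[0,-0.0015,0.0155],"dr":[-10,0,0],"hand":-1},{"linear":[0,-0.001,0.0195],"dr":[-12.5,0,0],"hand":-1},{"linear":[0,-0.0005,0.023],"dr":[-15,0,0],"hand":-1},{"linear":[0,0,0.0275],"dr":[-18,0,0],"hand":-1},{"linear":[0,0,0.0275],"dr":[-18,0,0],"hand":-1},{"linear":[0,0,0.0275],"dr":[-18,0,0],"hand":-1},{"linear":[0,0,0.0275],"dr":[-18,0,0],"hand":-1}]' 
python3 - <<'E'
from go import *
im=bot.read_camera("scene"); sd=bot.read_camera("side"); wr=bot.read_camera("wrist")
cv2.imwrite("pics/tilt.png",np.hstack([cv2.resize(im[130:290,260:390],None,fx=3,fy=3)[:480],cv2.resize(sd[140:300,240:400],None,fx=2.5,fy=3)]))
E
```

```text
t: 7.75
eef_pos: [0.5538, 0.0187, 0.09]
tool_rot: [0.374, -0.517, 0.623, -0.451]
contact_force: [1.1, -0.8, 4.1]
gripper_width: 0.272
```

View pics/tilt.png

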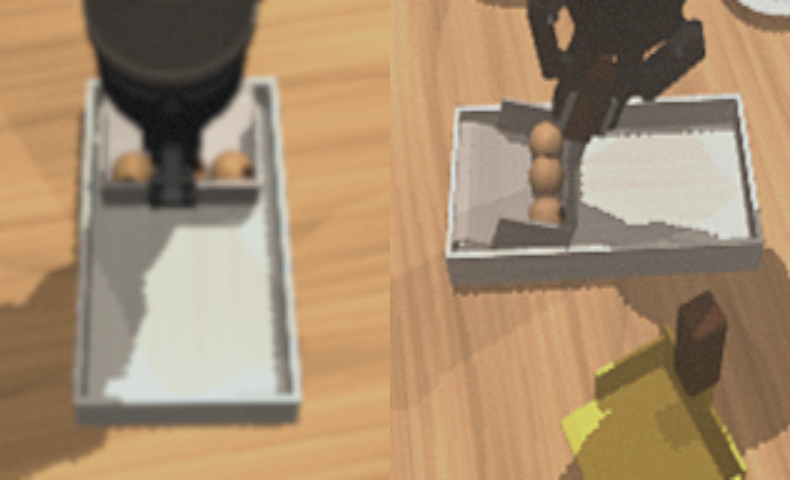

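```bash
cat > plan.py <<'E'
from go import *
import sys
bx,by,yaw,off,zl=[float(v) for v in sys.argv[1:6]]; phis=[float(v) for v in sys.argv[6:]]
d=np.array([np.cos(np.radians(yaw)),np.sin(np.radians(yaw)),0])
lip=np.array([bx,by,zl])+off*d
p,R,o=cur(); print("now",p.round(4),"q",o["q"].round(2))
for f in phis:
    Rs=Ro.from_euler("z",yaw,degrees=True)*Ro.from_euler("y",f,degrees=True)
    t=lip-Rs.apply([-.080,0,-.085]); Rt=R_of(yaw,f)
    print(f,"tcp",t.round(4),"linear",R.inv().apply(t-p).round(4).tolist(),"dr",np.degrees((R.inv()*Rt).as_rotvec()).round(1).tolist())
E
python3 - <<'E'
from h import *
ms={}
for c in P:
    bot.read_camera(c); r=bot.place_of(c,"bowl"); print(c,[(plane(c,d["xy"],0).round(3),round(float(d["score"]),2)) for d in r])
    m=max(bot.cut_out(c,"bowl"),key=lambda d:d["score"])["pixels"]; ms[c]=m
for b in (.03,.04,.05): 
    print(b,fit(ms,np.vstack([ring(.08,.06),ring(b,0)]),[.55,.33,0]),[fit({c:ms[c]},np.vstack([ring(.08,.06),ring(b,0)]),[.55,.33,0])[0][:2].round(4) for c in P])
E
python3 plan.py .547 .329 20 .025 .12 15; python3 go.py .5538 .0187 .2 -10.6 15
```

```text
scene [(array([ 0.547,  0.332, -0.   ]), 0.66)]
side [(array([0.548, 0.325, 0.   ]), 0.84)]
0.03 (array([0.54701637, 0.32689216, 0.09410149]), np.float64(0.14556512442549485)) [array([0.55  , 0.3272]), array([0.5453, 0.3245])]
0.04 (array([0.54678323, 0.32881189, 0.08959514]), np.float64(0.10406026557711945)) [array([0.5496, 0.3274]), array([0.5448, 0.3275])]
0.05 (array([0.54684271, 0.32923978, 0.05618249]), np.float64(0.1308488831209329)) [array([0.5471, 0.3292]), array([0.5462, 0.3288])]
now [0.5541 0.0187 0.09  ] q [ 0.25  0.66 -0.48  1.7   0.19  1.15 -0.48]
15.0 tcp [0.6638 0.3715 0.1814] linear [-0.3669, -0.1004, 0.0122] dr [3.1, -29.3, -8.7]
now [0.5541 0.0187 0.09  ] axes [[-0.184, -0.306, 0.934], [-0.983, 0.057, -0.175], [0.001, -0.95, -0.312]] q [ 0.25  0.66 -0.48  1.7   0.19  1.15 -0.48] w 0.274 F [-3.5  0.5  2.4] t 8.2
linear [ 1.000e-04 -1.044e-01 -3.460e-02] dr [ 3.16 -0.01  0.03]
```

```bash
python3 -m crank '[{"linear":[0,-0.006,-0.002],"dr":[0,0,0],"hand":-1},{"linear":[0,-0.018,-0.006],"dr":[0,0,0],"hand":-1},{"linear":[0,-0.034,-0.011],"dr":[0,0,0],"hand":-1},{"linear":[0,-0.052,-0.017],"dr":[0,0,0],"hand":-1},{"linear":[0,-0.07,-0.023],"dr":[0,0,0],"hand":-1},{"linear":[0,-0.086,-0.028],"dr":[0,0,0],"hand":-1},{"linear":[0,-0.098,-0.033],"dr":[0,0,0],"hand":-1},{"linear":[0,-0.104,-0.035],"dr":[0,0,0],"hand":-1},{"linear":[0,-0.104,-0.035],"dr":[0,0,0],"hand":-1}]' ; python3 plan.py .547 .329 20 .025 .12 15
```

```text
t: 8.95
eef_pos: [0.5553, 0.0189, 0.2018]
tool_rot: [0.376, -0.516, 0.622, -0.453]
contact_force: [0.6, -0.2, -2.7]
gripper_width: 0.278
now [0.5553 0.0189 0.2018] q [ 0.27  0.54 -0.51  1.63  0.14  1.33 -0.46]
15.0 tcp [0.6638 0.3715 0.1814] linear [-0.3666, 0.0069, 0.0458] dr [2.7, -29.4, -8.7]
```

```bash
python3 -m crank '[{"linear":[-0.007,0,0.001],"dr":[0.1,-0.6,-0.2],"hand":-1},{"linear":[-0.02,0,0.003],"dr":[0.2,-1.7,-0.5],"hand":-1},{"linear":[-0.038,0.001,0.005],"dr":[0.3,-3,-0.9],"hand":-1},{"linear":[-0.058,0.001,0.007],"dr":[0.4,-4.6,-1.4],"hand":-1},{"linear":[-0.08,0.001,0.01],"dr":[0.6,-6.4,-1.9],"hand":-1},{"linear":[-0.102,0.002,0.013],"dr":[0.8,-8.2,-2.4],"hand":-1},{"linear":[-0.124,0.002,0.0155],"dr":[0.9,-10,-3],"hand":-1},{"linear":[-0.146,0.003,0.018],"dr":[1.1,-11.7,-3.5],"hand":-1},{"linear":[-0.166,0.003,0.021],"dr":[1.2,-13.3,-4],"hand":-1},{"linear":[-0.183,0.0035,0.023],"dr":[1.35,-14.7,-4.35],"hand":-1}]' ; python3 plan.py .547 .329 20 .025 .12 15
```

```text
t: 9.78
eef_pos: [0.6079, 0.1985, 0.188]
tool_rot: [-0.441, 0.59, -0.543, 0.402]
contact_force: [0.5, -0.7, -2.5]
gripper_width: 0.272
now [0.6079 0.1985 0.188 ] q [-0.01  0.68 -0.57  1.42  0.23  1.4  -0.51]
15.0 tcp [0.6638 0.3715 0.1814] linear [-0.1675, -0.0132, 0.0699] dr [1.7, -14.4, -4.4]
```

```bash
python3 -m crank '[{"linear":[-0.018,-0.0015,0.0075],"dr":[0.2,-1.5,-0.5],"hand":-1},{"linear":[-0.038,-0.003,0.016],"dr":[0.4,-3.3,-1],"hand":-1},{"linear":[-0.06,-0.0045,0.025],"dr":[0.6,-5.2,-1.6],"hand":-1},{"linear":[-0.082,-0.0065,0.034],"dr":[0.8,-7.1,-2.2],"hand":-1},{"linear":[-0.104,-0.008,0.043],"dr":[1,-9,-2.8],"hand":-1},{"linear":[-0.125,-0.01,0.052],"dr":[1.3,-10.8,-3.3],"hand":-1},{"linear":[-0.144,-0.0115,0.06],"dr":[1.5,-12.4,-3.8],"hand":-1},{"linear":[-0.158,-0.0125,0.066],"dr":[1.6,-13.6,-4.2],"hand":-1},{"linear":[-0.1675,-0.0132,0.07],"dr":[1.7,-14.4,-4.4],"hand":-1},{"linear":[-0.1675,-0.0132,0.07],"dr":[1.7,-14.4,-4.4],"hand":-1}]' ; python3 plan.py .547 .329 20 .025 .075 15 5 0 -5 -10 -20 -30 -40 -48
python3 - <<'E'
from go import *
im=bot.read_camera("scene"); sd=bot.read_camera("side")
cv2.imwrite("pics/over.png",np.hstack([cv2.resize(im[60:260,380:580],None,fx=2,fy=2.4),cv2.resize(sd[0:200,200:400],None,fx=2,fy=2.4)]))
E
```

```text
t: 10.62
eef_pos: [0.663, 0.3726, 0.1802]
tool_rot: [-0.499, 0.65, -0.455, 0.348]
contact_force: [-0.3, 0.5, -2.2]
gripper_width: 0.273
now [0.663  0.3726 0.1802] q [-0.29  0.89 -0.58  1.06  0.34  1.55 -0.44]
15.0 tcp [0.6638 0.3715 0.1364] linear [0.0014, 0.0422, 0.0118] dr [0.1, 0.1, -0.0]
5.0 tcp [0.6523 0.3673 0.1527] linear [0.0013, 0.0297, -0.0042] dr [10.1, 0.1, -0.1]
0.0 tcp [0.6457 0.3649 0.16  ] linear [0.0013, 0.0245, -0.013] dr [15.1, 0.1, -0.1]
-5.0 tcp [0.6384 0.3623 0.1666] linear [0.0013, 0.02, -0.0222] dr [20.1, 0.1, -0.1]
-10.0 tcp [0.6307 0.3594 0.1726] linear [0.0013, 0.0164, -0.0317] dr [25.1, 0.1, -0.1]
-20.0 tcp [0.6138 0.3533 0.1822] linear [0.0012, 0.0118, -0.0515] dr [35.1, 0.1, -0.1]
-30.0 tcp [0.5957 0.3467 0.1886] linear [0.0012, 0.0107, -0.0718] dr [45.1, 0.1, -0.1]
-40.0 tcp [0.5767 0.3398 0.1915] linear [0.0011, 0.0131, -0.092] dr [55.1, 0.1, -0.1]
-48.0 tcp [0.5614 0.3343 0.1913] linear [0.0011, 0.0175, -0.1077] dr [63.1, 0.1, -0.1]
```

View pics/over.png

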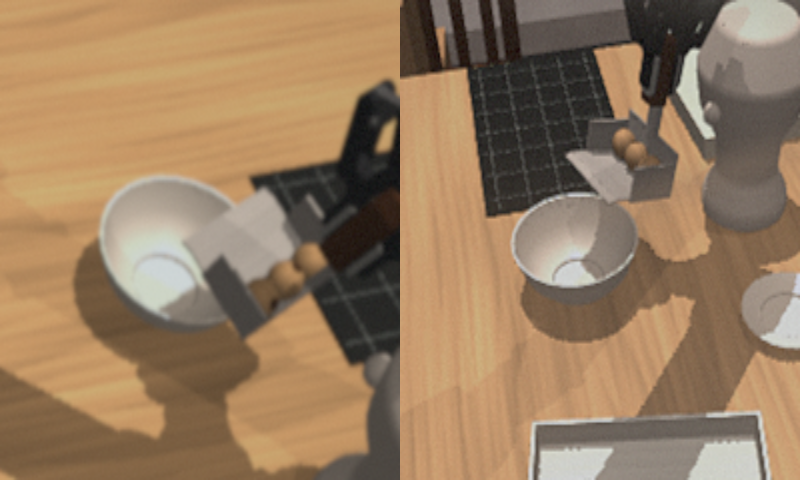

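```bash
python3 -m crank '[{"linear":[0,0.005,0],"dr":[1.5,0,0],"hand":-1},{"linear":[0.001,0.012,0],"dr":[4,0,0],"hand":-1},{"linear":[0.001,0.02,-0.002],"dr":[7,0,0],"hand":-1},{"linear":[0.001,0.025,-0.0055],"dr":[10,0,0],"hand":-1},{"linear":[0.001,0.023,-0.01],"dr":[12.5,0,0],"hand":-1},{"linear":[0.001,0.0217,-0.014],"dr":[15,0,0],"hand":-1},{"linear":[0.001,0.0217,-0.014],"dr":[15,0,0],"hand":-1},{"linear":[0.001,0.0217,-0.014],"dr":[15,0,0],"hand":-1}]' ; python3 plan.py .547 .329 20 .025 .074 0 -5 -10 -15 -20 -30 -40 -48
```

```text
t: 11.38
eef_pos: [0.6476, 0.3589, 0.1659]
tool_rot: [-0.578, 0.578, -0.406, 0.408]
contact_force: [0.5, -0.9, -1.8]
gripper_width: 0.274
now [0.6476 0.3589 0.1659] q [-0.23  0.71 -0.6   1.4   0.42  1.15 -0.54]
0.0 tcp [0.6457 0.3649 0.159 ] linear [-0.0064, 0.0069, 0.0002] dr [-0.1, -0.3, 0.2]
-5.0 tcp [0.6384 0.3623 0.1656] linear [-0.0063, 0.0003, -0.0075] dr [4.9, -0.3, 0.2]
-10.0 tcp [0.6307 0.3594 0.1716] linear [-0.0062, -0.0057, -0.0158] dr [9.9, -0.3, 0.2]
-15.0 tcp [0.6224 0.3565 0.1768] linear [-0.0062, -0.0109, -0.0245] dr [14.9, -0.3, 0.2]
-20.0 tcp [0.6138 0.3533 0.1812] linear [-0.0061, -0.0153, -0.0337] dr [19.9, -0.3, 0.2]
-30.0 tcp [0.5957 0.3467 0.1876] linear [-0.006, -0.0217, -0.053] dr [29.9, -0.2, 0.2]
-40.0 tcp [0.5767 0.3398 0.1905] linear [-0.0059, -0.0247, -0.0731] dr [39.9, -0.2, 0.3]
-48.0 tcp [0.5614 0.3343 0.1903] linear [-0.0058, -0.0245, -0.0894] dr [47.9, -0.2, 0.3]
```

```bash
python3 -m crank '[{"linear":[-0.006,0.006,0],"dr":[0,0,0],"hand":-1},{"linear":[-0.006,0.005,-0.0015],"dr":[1.5,0,0],"hand":-1},{"linear":[-0.006,0.003,-0.0045],"dr":[3,0,0],"hand":-1},{"linear":[-0.006,0.001,-0.007],"dr":[4.5,0,0],"hand":-1},{"linear":[-0.006,-0.001,-0.0095],"dr":[6,0,0],"hand":-1},{"linear":[-0.006,-0.003,-0.012],"dr":[7.5,0,0],"hand":-1},{"linear":[-0.006,-0.005,-0.0145],"dr":[9,0,0],"hand":-1},{"linear":[-0.006,-0.0065,-0.017],"dr":[10.5,0,0],"hand":-1},{"linear":[-0.006,-0.008,-0.0195],"dr":[12,0,0],"hand":-1},{"linear":[-0.006,-0.011,-0.0245],"dr":[15,0,0],"hand":-1}]' 
python3 plan.py .547 .329 20 .025 .074 -15 -20 -30 -40 -48
python3 - <<'E'
from go import *
im=bot.read_camera("scene"); sd=bot.read_camera("side")
cv2.imwrite("pics/tip1.png",np.hstack([cv2.resize(im[60:260,380:580],None,fx=2,fy=2.4),cv2.resize(sd[0:200,200:400],None,fx=2,fy=2.4)]))
for c in P: print(c,[(np.round(d["xy"]).tolist(),round(float(d["score"]),2)) for d in bot.place_of(c,"bead1")])
E
```

```text
t: 12.22
eef_pos: [0.6239, 0.3578, 0.1754]
tool_rot: [0.649, -0.497, 0.35, -0.458]
contact_force: [1.1, 0.4, -2.1]
gripper_width: 0.277
now [0.6239 0.3578 0.1754] q [-0.23  0.54 -0.57  1.69  0.54  0.8  -0.7 ]
-15.0 tcp [0.6224 0.3565 0.1768] linear [0.0007, -0.0019, -0.0014] dr [-0.1, -0.3, 0.1]
-20.0 tcp [0.6138 0.3533 0.1812] linear [0.0008, -0.0085, -0.0091] dr [4.9, -0.3, 0.2]
-30.0 tcp [0.5957 0.3467 0.1876] linear [0.0009, -0.0197, -0.0261] dr [14.9, -0.3, 0.2]
-40.0 tcp [0.5767 0.3398 0.1905] linear [0.001, -0.0278, -0.0448] dr [24.9, -0.3, 0.2]
-48.0 tcp [0.5614 0.3343 0.1903] linear [0.0011, -0.0318, -0.0606] dr [32.9, -0.3, 0.2]
scene [([501.0, 154.0], 0.74), ([481.0, 162.0], 0.5), ([492.0, 157.0], 0.44)]
side [([284.0, 80.0], 0.47), ([296.0, 95.0], 0.47), ([289.0, 88.0], 0.42)]
```

View pics/tip1.png

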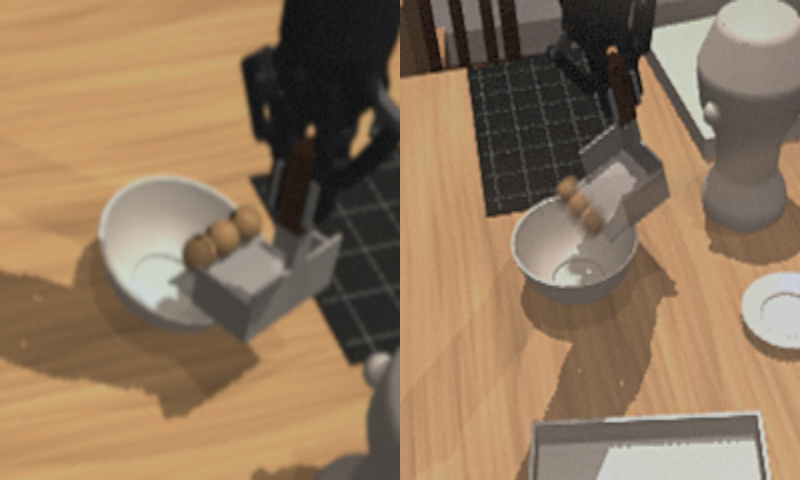

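```bash
python3 - <<'E'
from h import *
for c,L in {"scene":[(501,154),(481,162),(492,157)],"side":[(284,80),(296,95),(289,88)]}.items():
    for u in L: print(c,[plane(c,u,z).round(3) for z in (.06,.09)])
im=bot.read_camera("scene");sd=bot.read_camera("side")
cv2.imwrite("pics/tip2.png",np.hstack([cv2.resize(im[60:260,380:580],None,fx=2,fy=2.4),cv2.resize(sd[0:200,200:400],None,fx=2,fy=2.4)]))
for c in P: print(c,[(np.round(d["xy"]).tolist(),round(float(d["score"]),2)) for d in bot.place_of(c,"bead1")])
E
```

```text
scene [array([0.541, 0.399, 0.06 ]), array([0.563, 0.376, 0.09 ])]
scene [array([0.552, 0.351, 0.06 ]), array([0.574, 0.33 , 0.09 ])]
scene [array([0.544, 0.378, 0.06 ]), array([0.566, 0.356, 0.09 ])]
side [array([0.552, 0.411, 0.06 ]), array([0.547, 0.366, 0.09 ])]
side [array([0.571, 0.34 , 0.06 ]), array([0.565, 0.298, 0.09 ])]
side [array([0.559, 0.373, 0.06 ]), array([0.554, 0.33 , 0.09 ])]
scene [([471.0, 161.0], 0.66), ([448.0, 168.0], 0.59), ([460.0, 168.0], 0.53)]
side [([288.0, 120.0], 0.63), ([280.0, 106.0], 0.53), ([320.0, 209.0], 0.53), ([281.0, 112.0], 0.47)]
```

View pics/tip2.png

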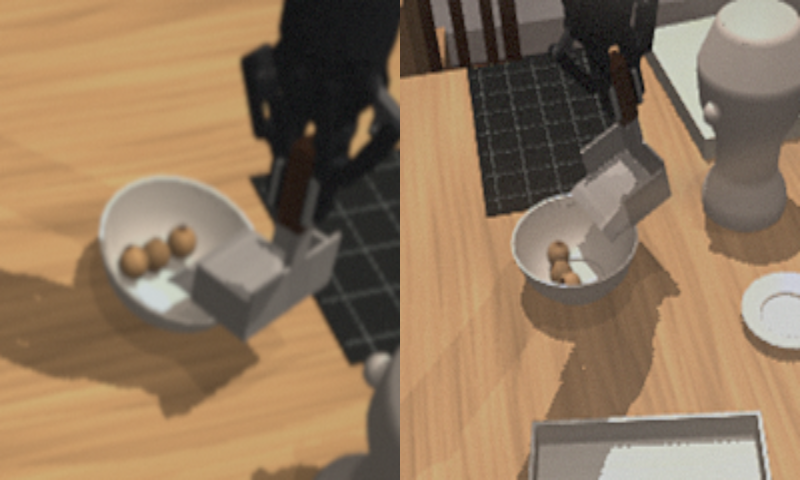

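```bash
python3 go.py .62 .35 .25 20 0
```

```text
now [0.6235 0.3577 0.1762] axes [[0.337, 0.245, 0.909], [-0.941, 0.086, 0.326], [0.001, -0.966, 0.26]] q [-0.23  0.54 -0.58  1.69  0.54  0.8  -0.7 ] w 0.273 F [ 0.4 -0.3 -2. ] t 12.62
linear [ 0.0062 -0.0728  0.0135] dr [-15.07  -0.28   0.12]
```

```bash
python3 -m crank '[{"linear":[0,-0.01,0.003],"dr":[0,0,0],"hand":-1},{"linear":[0.002,-0.025,0.006],"dr":[0,0,0],"hand":-1},{"linear":[0.004,-0.045,0.011],"dr":[-5,0,0],"hand":-1},{"linear":[0.006,-0.06,0.013],"dr":[-10,0,0],"hand":-1},{"linear":[0.006,-0.073,0.0135],"dr":[-15,0,0],"hand":-1},{"linear":[0.006,-0.073,0.0135],"dr":[-15,0,0],"hand":-1}]' ; python3 go.py .453 .212 .2 20 0
```

```text
t: 13.12
eef_pos: [0.6227, 0.3507, 0.2553]
tool_rot: [0.58, -0.576, 0.407, -0.409]
contact_force: [0.9, 0.0, -1.8]
gripper_width: 0.27
now [0.6227 0.3507 0.2553] axes [[0.335, 0.005, 0.942], [-0.942, 0.003, 0.335], [-0.001, -1.0, 0.006]] q [-0.2   0.6  -0.63  1.39  0.36  1.26 -0.51] w 0.27 F [ 0.9  0.  -1.8] t 13.12
linear [ 0.0738  0.054  -0.2067] dr [-0.33 -0.41 -0.06]
```

```bash
python3 -m crank '[{"linear":[0.01,0,-0.025],"dr":[0,0,0],"hand":-1},{"linear":[0.02,0.002,-0.055],"dr":[0,0,0],"hand":-1},{"linear":[0.032,0.005,-0.09],"dr":[0,0,0],"hand":-1},{"linear":[0.044,0.01,-0.122],"dr":[0,0,0],"hand":-1},{"linear":[0.055,0.02,-0.155],"dr":[0,0,0],"hand":-1},{"linear":[0.065,0.035,-0.182],"dr":[0,0,0],"hand":-1},{"linear":[0.074,0.054,-0.207],"dr":[0,0,0],"hand":-1},{"linear":[0.074,0.054,-0.207],"dr":[0,0,0],"hand":-1},{"linear":[0.074,0.054,-0.207],"dr":[0,0,0],"hand":-1}]' ; python3 go.py .453 .212 .093 20 0
```

```text
t: 13.87
eef_pos: [0.4477, 0.2085, 0.1955]
tool_rot: [-0.578, 0.579, -0.405, 0.408]
contact_force: [0.3, 1.4, -1.6]
gripper_width: 0.27
now [0.4477 0.2085 0.1955] axes [[0.338, 0.003, 0.941], [-0.941, -0.003, 0.338], [0.004, -1.0, 0.002]] q [ 0.04  0.3  -0.7   1.98  0.24  0.94 -0.44] w 0.27 F [ 0.3  1.4 -1.6] t 13.87
linear [-0.0019  0.1025  0.0059] dr [-0.11 -0.26  0.22]
```

```bash
python3 -m crank '[{"linear":[-0.002,0.02,0.004],"dr":[0,0,0],"hand":-1},{"linear":[-0.002,0.045,0.006],"dr":[0,0,0],"hand":-1},{"linear":[-0.002,0.07,0.006],"dr":[0,0,0],"hand":-1},{"linear":[-0.002,0.09,0.006],"dr":[0,0,0],"hand":-1},{"linear":[-0.002,0.1,0.006],"dr":[0,0,0],"hand":-1},{"linear":[-0.002,0.103,0.006],"dr":[0,0,0],"hand":-1},{"linear":[-0.002,0.103,0.006],"dr":[0,0,0],"hand":-1}]' ; python3 -m crank '[{"linear":[0,0.002,0],"dr":[0,0,0],"hand":-1},{"linear":[0,0.003,0],"dr":[0,0,0],"hand":-1},{"linear":[0,0.003,0],"dr":[0,0,0],"hand":-1}]';  python3 -m crank '[{"linear":[0,0.001,0],"dr":[0,0,0],"hand":-1},{"linear":[0,0.002,0],"dr":[0,0,0],"hand":-1},{"linear":[0,0.002,0],"dr":[0,0,0],"hand":-1}]'
python3 - <<'E'
from go import *
im=bot.read_camera("scene"); sd=bot.read_camera("side")
cv2.imwrite("pics/place.png",np.hstack([cv2.resize(im[40:240,320:520],None,fx=2,fy=2.4),cv2.resize(sd[50:250,160:360],None,fx=2,fy=2.4)]))
E
```

```text
t: 14.45
eef_pos: [0.4551, 0.2149, 0.0934]
tool_rot: [0.579, -0.578, 0.406, -0.408]
contact_force: [0.2, 0.4, -2.1]
gripper_width: 0.271
t: 14.7
eef_pos: [0.4553, 0.2144, 0.091]
tool_rot: [0.579, -0.578, 0.406, -0.408]
contact_force: [-0.3, 0.3, -2.4]
gripper_width: 0.273
t: 14.95
eef_pos: [0.4547, 0.214, 0.0883]
tool_rot: [0.579, -0.578, 0.406, -0.408]
contact_force: [-0.8, -0.3, -3.2]
gripper_width: 0.272
```

View pics/place.png

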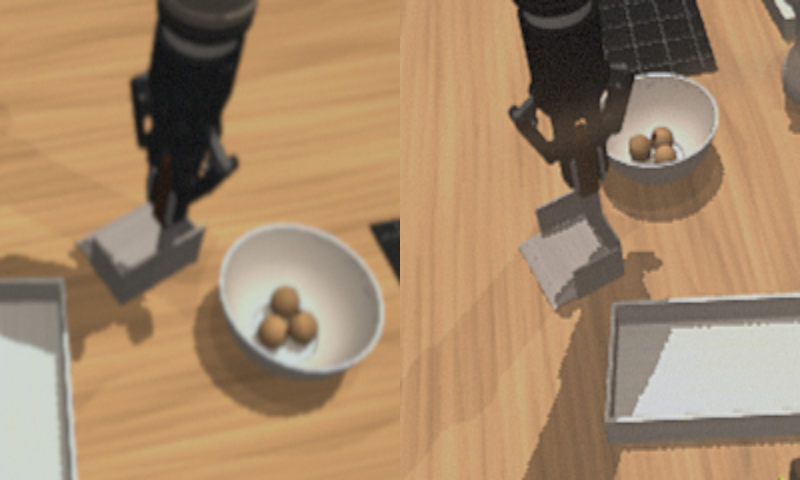

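```bash
for i in 1; do python3 -m crank '[{"linear":[0,0.001,0],"dr":[0,0,0],"hand":-1},{"linear":[0,0.002,0],"dr":[0,0,0],"hand":-1},{"linear":[0,0.002,0],"dr":[0,0,0],"hand":-1}]'; done; python3 -m crank '[{"linear":[0,0.001,0],"dr":[0,0,0],"hand":-1},{"linear":[0,0.001,0],"dr":[0,0,0],"hand":-1},{"linear":[0,0.001,0],"dr":[0,0,0],"hand":-1}]'
```

```text
t: 15.3
eef_pos: [0.4552, 0.214, 0.0873]
tool_rot: [0.578, -0.578, 0.406, -0.408]
contact_force: [-1.7, -3.4, 11.6]
gripper_width: 0.273
t: 15.55
eef_pos: [0.4553, 0.214, 0.0873]
tool_rot: [0.578, -0.578, 0.405, -0.409]
contact_force: [-5.3, -5.1, 23.9]
gripper_width: 0.274
```

Contact with the table. I'll ease off the pressure, open gently, then rise.

```bash
python3 -m crank '[{"linear":[0,-0.0015,0],"dr":[0,0,0],"hand":-1},{"linear":[0,-0.0015,0],"dr":[0,0,0],"hand":-1},{"linear":[0,-0.0015,0],"dr":[0,0,0],"hand":-0.2},{"linear":[0,-0.0015,0],"dr":[0,0,0],"hand":0.2},{"linear":[0,-0.0015,0],"dr":[0,0,0],"hand":0.6},{"linear":[0,-0.0015,0],"dr":[0,0,0],"hand":1},{"linear":[0,-0.0015,0],"dr":[0,0,0],"hand":1},{"linear":[0,-0.0015,0],"dr":[0,0,0],"hand":1},{"linear":[0,-0.0015,0],"dr":[0,0,0],"hand":1},{"linear":[0,-0.0015,0],"dr":[0,0,0],"hand":1}]' 
python3 -m crank '[{"linear":[0,-0.01,0],"dr":[0,0,0],"hand":1},{"linear":[0,-0.03,0],"dr":[0,0,0],"hand":1},{"linear":[0,-0.06,0],"dr":[0,0,0],"hand":1},{"linear":[0,-0.09,0],"dr":[0,0,0],"hand":1},{"linear":[0,-0.12,0],"dr":[0,0,0],"hand":1},{"linear":[0,-0.15,0],"dr":[0,0,0],"hand":1},{"linear":[0,-0.15,0],"dr":[0,0,0],"hand":1}]'
python3 - <<'E'
from go import *
im=bot.read_camera("scene"); sd=bot.read_camera("side")
cv2.imwrite("pics/final.png",np.hstack([cv2.resize(im[40:240,320:520],None,fx=2,fy=2.4),cv2.resize(sd[50:250,160:360],None,fx=2,fy=2.4)]))
for c in P: r=bot.place_of(c,"bowl"); print(c,[plane(c,d["xy"],0).round(3) for d in r])
E
```

```text
t: 16.38
eef_pos: [0.4546, 0.2141, 0.0866]
tool_rot: [0.579, -0.578, 0.406, -0.408]
contact_force: [0.4, -0.5, -0.5]
gripper_width: 1.0
t: 16.97
eef_pos: [0.4568, 0.2165, 0.2432]
tool_rot: [0.582, -0.575, 0.404, -0.41]
contact_force: [-0.1, 1.2, 0.5]
gripper_width: 1.001
scene [array([0.553, 0.329, 0.   ])]
side [array([0.546, 0.342, 0.   ])]
```

View pics/final.png

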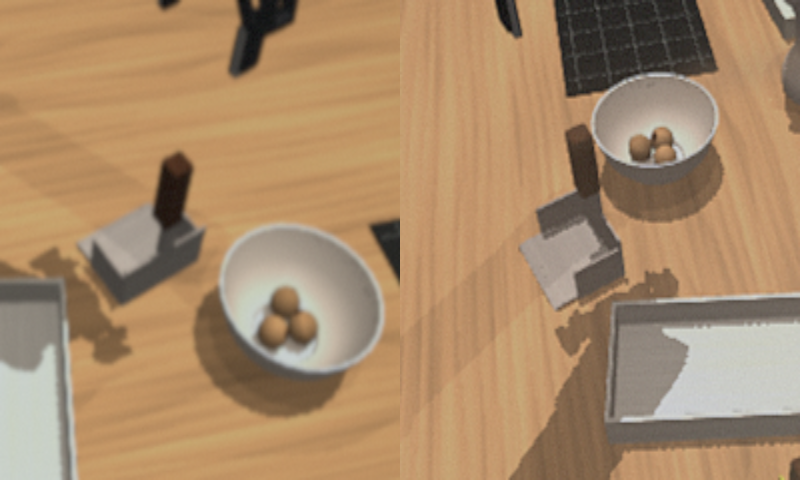

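The picture shows the three beads in the bowl at about (285,315) in the left view. The scoop is upright and empty on the table, the bowl is upright in its place, and the gripper is clear.

```bash
python3 -c "
from station import bot
print(bot.hand_in())"
```

```text
the job is handed in; nothing more can be done
None
```

All three beads are in the wide white bowl, and the empty scoop stands upright on the table between the tray and the bowl. The gripper is open and about 15 cm above the scoop. I handed the job in at about 17 s on the robot's clock; the limit is 59 s.

- **How it went:** I pinched the scoop's grip and pushed it along the tray to the near wall. Tilting the mouth up about 18° rolled the beads in, and tipping it down about 15° over the bowl was enough to let all three out.
- **Last checks:** The final scene and side pictures show the three beads in the bowl, the bowl upright, and the scoop empty and standing. The highest wrist force I read was about 25 N, when setting the scoop down; forces were only read at the end of each move.
- **Disagreement:** The final network fixes put the bowl at (0.553, 0.329) and (0.546, 0.342), against about (0.547, 0.329) before. I took this as detection noise, because the bowl looks unmoved in the pictures and I felt no contact with it.
- **Arm accuracy:** The measured arm position was off from the target by up to 6 mm at times. I allowed for this in the moves.

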